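Check a trolley brake lever against its stop

ROBOT

A 6-joint arm with a two-finger parallel gripper is mounted at the origin on the work surface. World frame = base frame: x ahead of the robot, y to its left, z up, the work surface at z = 0. Lengths are in m, angles in rad, forces in N, time in s.
With the tool pointing down it reaches from about 0.375 to 0.9 m from the base axis. Payload 3.1 kg.
Tool frame: the origin (TCP) lies between the finger pads; the fingertips stand 19 mm ahead of it and the grasp point (between the pads) is the TCP; z points along the fingers, y is the line along which they close (so a half turn about z gives the same grasp; the last joint's range is limited). The gripper opens to 87 mm and grips with 3 to 60 N. Pads are 19 mm wide; open, the fingers measure 117 mm over their backs; the gripper's body (75 mm by 190 mm) begins 51 mm behind the grasp point.
Start: joints at [1.091, 0.527, 1.433, -0, 1.181, -0.178], TCP at [0.185, 0.597, 0.242] pointing down, gripper open.
Joint ranges: [-3.08, 3.08], [-0.75, 2.2], [0.22, 2.44], [-1.43, 4.57], [0, 2.65], [-2.85, 2.85]. Speed limits (rad/s): [2.79, 2.79, 3.14, 3.14, 3.14, 3.14].

INTERFACE

Orientations are given as a unit quaternion [x, y, z, w].
In Python, from rig import robot, camera, camera_info, hand_in gives the robot as it stands.
- The arm moves only by the shell command python3 -m handwheel 'ROWS' [FORCE]. ROWS is a JSON object of lists of equal length, an entry for each row: "hand": the opening, from 0 (shut) to 1 (fully open); "translation": the shift along the world's x, y, z in mm, a list of three; "turn": the turn, a rotation vector about the world's x, y, z in rad, a list of three. In form: {"hand": [hand, ...], "translation": [[tx, ty, tz], ...], "turn": [[ax, ay, az], ...]}. A call has 1 to 12 rows; each row is the pose to reach, as a shift and turn from the pose commanded when the call began; what a row does not reach only later rows make up. A row lasts 1/12 s, in which the tool goes at most 41.7 mm and 7.16 degrees, less where a joint would pass 70% of its speed; a pose out of reach is approached as far as the arm can. A call with a gripper value outside its range is refused whole. The fingers move at their own pace and stop on an object; FORCE is the grip in N (left out, the last holds). Time passes only in rows, so rows that repeat a pose let the fingers close. It gives the time, the measured TCP pose, the force, the opening and the grip force at its end, in the units of the state.
- robot.get_obs(): the state, without advancing time (a new reading comes with each control period).
- camera(name): name is "side" or "top" or "wrist"; returns (picture, depth): 480x640x3 uint8, red, green, blue; 480x640 float32, m along the optical axis (not along the pixel's ray), 0 where there is no reading.
- camera_info(name): a dict with "vertical_fov" (degrees; the focal length in pixels is half the picture's height over the tangent of half this angle, whatever the lens; pixels are square), "cx", "cy" (the principal point, pixels), "world_from_camera" (4x4, takes a point from camera to world coordinates). Camera axes: x right, y down, z forward; pixel columns grow to the right and rows downward; lengths in m; the calibration is good to about 2 mm. The wrist camera is an equidistant fisheye: a pixel r from the principal point sees the ray r / f radians off the axis. A picture is of the moment at which its call begins: read the wrist's pose just before it. camera_info takes no time and is no camera call; for the wrist camera it gives the pose at the moment of the call.
- hand_in(): hands the job in; it is judged then, once.
The state is a dict: "time": time; "q": joint angles; "joint_velocities": joint speeds; "joint_torque": joint torques, N m; "position": TCP position; "tool_rot": TCP orientation; "ft_force": force on the tool from outside, world axes, zero at the start; "moment": the same for the moment, N m; "grip_width": finger opening in m; "grip_force": force on a finger pad.
Only numpy, scipy, OpenCV 4.12 (cv2) and the standard library are available. Lean on these libraries where they do the work, as an engineer would, in place of code of your own. Each camera call takes 0.05 s, during which the arm holds its last target. There are 200 camera calls.

TASK

The push handle of the lab's sample trolley is bolted in its service stand on the bench. With the backs of the fingers, gently press the long brake lever in towards the hand bar until it comes up against its stop, short of the bar, hold it there for two seconds, then ease it back out under control (do not let it snap back) and move clear. Push only on the lever's outer face: do not pinch or hook it, do not touch the bar, do not press the short parking lever, and leave the bottle, jar and screwdriver where they are.

Things in the scene. Friction and masses are not known exactly. Their poses are not given: they have to be found in the camera images.
- stand: Fixed service stand: white base plate 130 x 440 x 12 mm, two aluminium posts at y = -195 and +195 mm carrying the hand bar. Nothing on it is over 160 mm high. Origin: centre of the plate's underside, on the bench; z up, x level from the levers to the bar (the way to press), y along the bar towards the long lever's pivot. At yaw 0 x points away from the robot; it may be turned up to 0.35 rad.
- push_bar: Level steel hand bar, 25 mm thick, 430 mm long, along the stand's y, fixed; black rubber grip 36 mm thick from y = -75 to +115 mm. Origin: middle of its axis, 130 mm above the stand's origin. Both levers lie level at its height on its -x side, the side towards the robot. Not to be touched.
- brake_lever (a joint): Hinge (vertical pin) of the long brake lever, rad: 0 = out, at rest; grows as it is pressed in to its stop at 0.28. The stop is firm (under 0.01 rad of give at 25 N). A spring returns it: at the press point about 3 N to start it, 8 N at the stop, then rising steeply. Let go when pressed in, it snaps back.
- brake_blade: Blade of the long brake lever: bare aluminium, 10 mm thick, 22 mm high (119 to 141 mm above the bench), 172 mm long with a 24 mm ball at its free end. Origin on the pivot (stand x -40, y 160, z 130 mm); it runs along its own -y, its outer face (to press) looks along its own -x. At rest it slants 0.30 rad away from the bar; at the stop it is about parallel to it, some 20 mm short of the grip.
- brake_press (a point): Press point: on the outer face of the long brake lever at mid height, 120 mm from the pivot, 40 mm short of the centre of the end ball; moves with the lever, about 33 mm from rest to stop. The space outside it, towards the robot, is free, and below it down to the base plate.
- brake_back: The inner face of the long brake lever (a 3 mm strip, 138 mm long, on the side towards the bar), which must not be touched. Origin on the pivot pin, axes as the blade's.
- park_lever (a joint): Hinge of the short parking lever at the other end of the bar, in rad: 0 = out (at rest), grows as it is pressed in. To be left alone.
- park_tip (a point): Centre of the 20 mm ball at the free end of the short parking lever (60 mm from its pivot), 130 mm above the bench; about 100 mm from the long lever's free end.
- bottle: Small closed bottle, 48 mm across, 90 mm tall, upright on the bench beyond the bar. Origin: centre of its underside. To be left alone.
- jar: Small closed white jar, 52 mm across, 50 mm tall, upright on the bench beyond the bar. Origin: centre of its underside. To be left alone.
- screwdriver: Screwdriver with black handle, 160 mm long and under 35 mm high, lying on the bench on the robot's side of the stand, about in front of the short lever. Origin near its middle, on the bench. To be left alone.

How it is judged:
By the outcome, as a careful person would: the job done as asked, in the order asked, and still so for the second after the job is handed in, with the robot touching nothing.
It also fails if it takes over 42 s, if anything falls off the work surface, if the arm or the gripper's body presses on something with over 40 N, if the wrist force passes 120 N, or if a joint passes its speed limit or range.

## Working session

There is one attempt and no reset: what is moved stays moved. The work goes in short steps, Python scripts to look and compute and a shell command to move; the robot and the scene stay as the last step left them, time stands still between calls to the robot, and variables do not carry over. Pictures are saved under pics/ and viewed, at most 10 in all, crops included, and the job is handed in when it is done.

```bash
mkdir -p pics; cat > h.py <<'E'
import numpy as np,cv2
from rig import robot,camera,camera_info,hand_in
def snap(n,f):
    i=camera_info(n);p,d=camera(n);cv2.imwrite(f'pics/{f}.png',p[:,:,::-1]);np.savez(f'pics/{f}.npz',p=p,d=d,T=i['world_from_camera'],fov=i['vertical_fov'],cx=i['cx'],cy=i['cy']);return p,d
def pt(f,u,v,z=None):
    a=np.load(f'pics/{f}.npz');F=240/np.tan(np.radians(a['fov'])/2);T=a['T']
    r=np.array([(u-a['cx'])/F,(v-a['cy'])/F,1])
    D=a['d'][int(v),int(u)]
    if z is not None: D=(z-T[2,3])/(T[:3,:3]@r)[2]
    return (T[:3,:3]@(r*D)+T[:3,3]).round(4)
E
python3 -c "
from h import *
snap('top','top1');snap('side','side1')
print(robot.get_obs());print(camera_info('top'))"
```

```text
{'time': 0.1, 'q': array([ 1.09153364e+00,  5.28368759e-01,  1.43377375e+00,  1.68133603e-05,
        1.18142189e+00, -1.78505787e-01]), 'joint_velocities': array([ 0.00017697, -0.00130912, -0.00312891, -0.00011117, -0.00181708,
        0.00049578]), 'joint_torque': array([-3.90274672e-04, -4.40990710e+01, -1.77149749e+01,  6.34283060e-02,
        5.33796579e-02, -3.39147607e-05]), 'position': array([0.18482877, 0.59638816, 0.24067233]), 'tool_rot': array([ 1.49815410e-01,  9.88713493e-01, -9.30521095e-04, -3.25781540e-04]), 'ft_force': array([0.78098611, 0.19591805, 0.35683814]), 'moment': array([ 0.01994468, -0.01525985,  0.01671335]), 'grip_force': 0.0, 'grip_width': 0.08705967297294187}
{'vertical_fov': 45.360145942565495, 'cx': 332.0796986285425, 'cy': 235.92220452603155, 'world_from_camera': array([[ 0.09743196, -0.97018127,  0.2219354 ,  0.41005015],
       [-0.99524064, -0.09458534,  0.02344522, -0.00458056],
       [-0.00175428, -0.22316344, -0.97477946,  1.08187725],
       [ 0.        ,  0.        ,  0.        ,  1.        ]])}
```

View pics/top1.png

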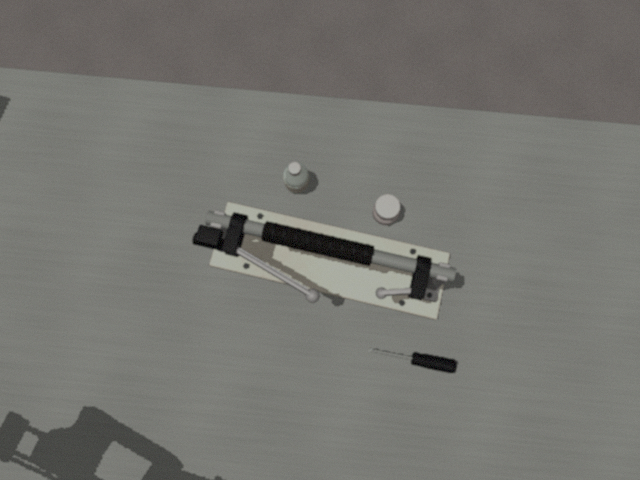

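View pics/side1.png

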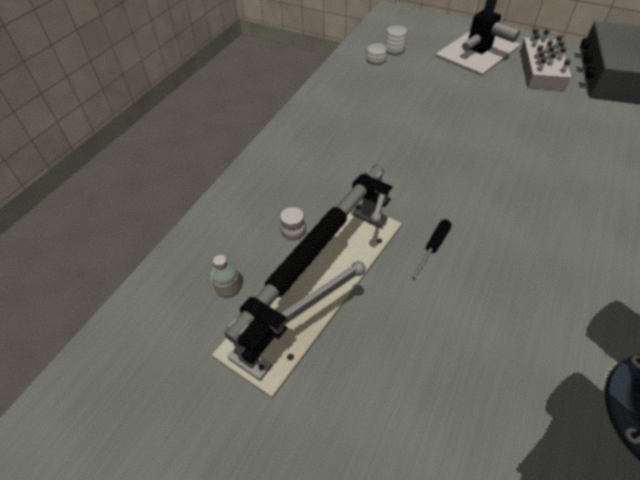

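The top picture shows the plate with corners at about (228,205), (449,253), (437,318) and (211,265). The long lever runs from (240,252) to its ball at (313,295), the park ball is at (381,293), and the bar ends are near (210,218) and (455,273). The side picture agrees: the space on the lever's outer side is free, and the screwdriver lies off to the right.

```bash
python3 - <<'E'
from h import *
C=[pt('top1',u,v,.012) for u,v in [(228,205),(449,253),(437,318),(211,265)]]
c=np.mean(C,0);yd=(C[0]+C[3]-C[1]-C[2])/2
print(C,c,yd,np.linalg.norm(yd))
yaw=np.arctan2(-yd[0],yd[1]);print('yaw',yaw)
ball=pt('top1',313,295,.13);park=pt('top1',381,293,.13)
print('ball',ball,'park',park, pt('top1',313,295))
R=lambda a:np.array([[np.cos(a),-np.sin(a)],[np.sin(a),np.cos(a)]])
print('lever-ball in stand',R(-yaw)@(ball-c)[:2],R(-yaw)@(park-c)[:2])
piv=c[:2]+R(yaw)@[-.04,.16]
print('piv',piv,'ball pred',piv+R(yaw-.30)@[0,-.160])
for th in (0,.28):print('press face',piv+R(yaw-.30+th)@[-.005,-.120],piv+R(yaw-.30+th)@[0,-.16])
E
```

```text
[array([0.6952, 0.2276, 0.012 ]), array([ 0.6421, -0.2029,  0.012 ]), array([ 0.5174, -0.1872,  0.012 ]), array([0.5753, 0.2434, 0.012 ])] [0.6075   0.020225 0.012   ] [0.0555  0.43055 0.     ] 0.43411237312474754
yaw -0.12819794257069078
ball [0.5235 0.0401 0.13  ] park [ 0.5378 -0.0721  0.13  ] [0.5223 0.0396 0.1396]
lever-ball in stand [-0.08585165  0.00897275] [-0.05732455 -0.10047831]
piv [0.58828378 0.18402591] ball pred [0.52184664 0.03847143]
press face [0.53390735 0.07693621] [0.52184664 0.03847143]
press face [0.56561986 0.06607953] [0.56465881 0.0257797 ]
```

```bash
python3 - <<'E'
import cv2
p=cv2.imread('pics/top1.png')[190:330,190:390]
cv2.imwrite('pics/c1.png',cv2.resize(p,None,fx=4,fy=4,interpolation=2))
E
```

```text
(no output)
```

View pics/c1.png

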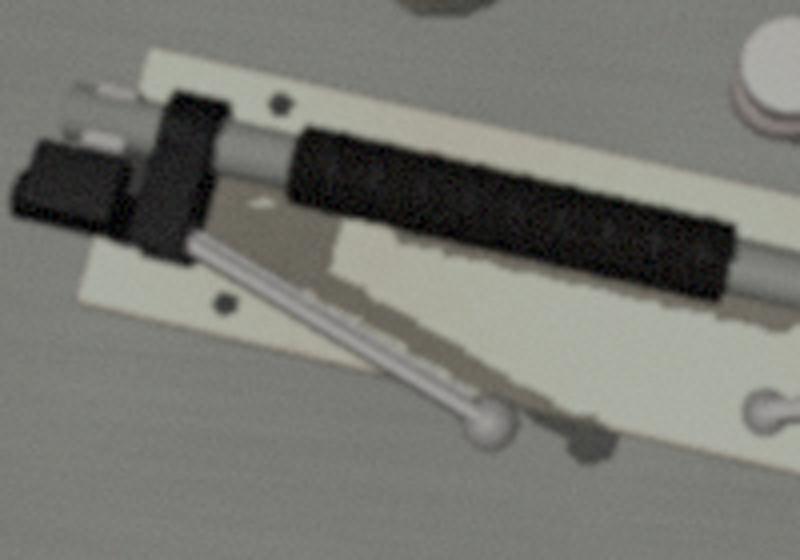

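The crop shows a lever slope and ball position that match the stand model to about 2 mm. I'll compute the poses with the closed fingers' back square to the blade.

```bash
cat >> h.py <<'E'
from scipy.spatial.transform import Rotation as Ro
piv=np.array([.5890,.1845]);yaw=-.128
def target(th,gap):
    a=yaw-.30+th;c,s=np.cos(a),np.sin(a)
    return piv+np.array([[c,-s],[s,c]])@[-.005-.015-gap,-.120],a
def cur():
    o=robot.get_obs();y=Ro.from_quat(o['tool_rot']).as_matrix()[:2,1]
    return o,np.arctan2(y[1],y[0])
def delta(th,gap,z=.13):
    o,a=cur();p,b=target(th,gap)
    d=(b-a+np.pi/2)%np.pi-np.pi/2
    print(th,gap,'mm',((np.r_[p,z]-o['position'])*1000).round(1),'turn',round(d,3),'F',o['ft_force'].round(1),'t',o['time'])
E
python3 -c "
from h import *
delta(0,.06,.242);print(cur()[1])"
```

```text
0 0.06 mm [ 281.6 -487.9    1.3] turn 1.444 F [0.8 0.2 0.4] t 0.1
1.270033386486375
```

```bash
python3 -m handwheel '{"hand":[0,0,0,0,0,0,0,0,0,0,0,0],"translation":[[15,-30,0],[35,-65,0],[55,-100,0],[75,-135,0],[95,-170,0],[115,-205,0],[135,-240,0],[155,-275,0],[175,-310,0],[195,-345,0],[215,-375,0],[230,-400,0]],"turn":[[0,0,-0.1],[0,0,-0.2],[0,0,-0.3],[0,0,-0.4],[0,0,-0.5],[0,0,-0.6],[0,0,-0.7],[0,0,-0.8],[0,0,-0.9],[0,0,-1.0],[0,0,-1.1],[0,0,-1.2]]}' 10
python3 -c "
from h import *
delta(0,.06,.13)"
```

```text
time: 1.1
position: [0.4163, 0.1946, 0.2415]
tool_rot: [0.684, 0.729, 0.0, 0.0]
ft_force: [0.6, 0.5, -0.4]
grip_width: 0.0151
grip_force: 0.0
0 0.06 mm [  50.1  -86.  -111.5] turn -0.491 F [ 0.6  0.5 -0.4] t 1.1
```

```bash
python3 -m handwheel '{"hand":[0,0,0,0,0,0,0,0,0,0,0,0],"translation":[[10,-20,0],[20,-40,0],[30,-60,-5],[40,-75,-20],[50,-86,-35],[50,-86,-55],[50,-86,-75],[50,-86,-90],[50,-86,-102],[50,-86,-108],[50,-86,-111],[50,-86,-111]],"turn":[[0,0,-0.1],[0,0,-0.2],[0,0,-0.3],[0,0,-0.4],[0,0,-0.49],[0,0,-0.49],[0,0,-0.49],[0,0,-0.49],[0,0,-0.49],[0,0,-0.49],[0,0,-0.49],[0,0,-0.49]]}'
python3 -c "
from h import *
delta(0,.01);delta(0,0);snap('top','top2');snap('wrist','w2')
p=cv2.imread('pics/top2.png')[190:390,190:390]
q=cv2.imread('pics/w2.png')
cv2.imwrite('pics/c2.png',np.hstack([cv2.resize(p,(400,400),interpolation=2),cv2.resize(q,(400,300)).repeat(1,0)[:300] if 0 else cv2.copyMakeBorder(cv2.resize(q,(400,300)),0,100,0,0,0)]))"
```

```text
time: 2.1
position: [0.4649, 0.111, 0.1301]
tool_rot: [0.839, 0.544, -0.0, -0.0]
ft_force: [0.5, 0.4, -0.5]
grip_width: 0.0003
grip_force: 0.0
0 0.01 mm [ 47.  -23.2  -0.1] turn -0.008 F [ 0.5  0.4 -0.5] t 2.1
0 0 mm [ 56.1 -27.3  -0.1] turn -0.008 F [ 0.5  0.4 -0.5] t 2.1
```

View pics/c2.png

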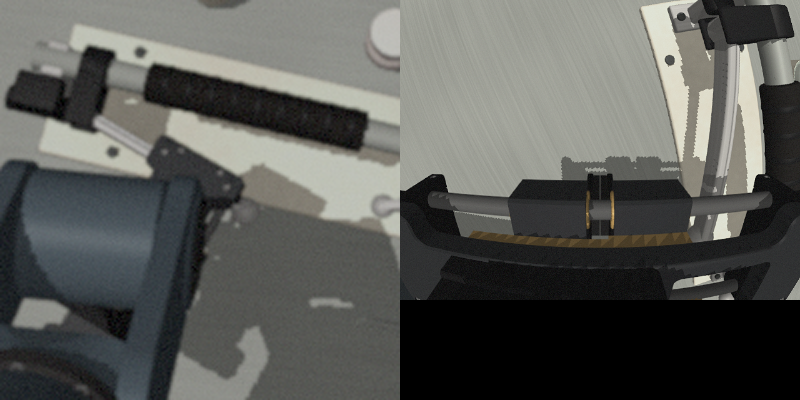

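The hand is outside the lever with the fingers shut. In the top view the body overhangs the blade at about (195,185), above everything. The wrist view shows the fingers at (600,205), clear of the lever at about (710,150). Next I approach to a gap of about 4 mm.

```bash
python3 -m handwheel '{"hand":[0,0,0,0,0,0,0,0],"translation":[[8,-4,0],[17,-8,0],[26,-13,0],[35,-17,0],[44,-21,0],[50,-24,0],[52,-25,0],[52,-25,0]],"turn":[[0,0,0],[0,0,0],[0,0,0],[0,0,0],[0,0,0],[0,0,0],[0,0,0],[0,0,0]]}'
python3 -c "
from h import *
delta(0,0);delta(.05,0);delta(.1,0)"
```

```text
time: 2.87
position: [0.5179, 0.0854, 0.1304]
tool_rot: [0.839, 0.544, 0.0, 0.0]
ft_force: [0.2, -0.2, -0.3]
grip_width: 0.0005
grip_force: 0.0
0 0 mm [ 3.1 -1.8 -0.4] turn -0.007 F [ 0.2 -0.2 -0.3] t 2.8667
0.05 0 mm [ 8.2 -5.1 -0.4] turn 0.043 F [ 0.2 -0.2 -0.3] t 2.8667
0.1 0 mm [13.5 -8.1 -0.4] turn 0.093 F [ 0.2 -0.2 -0.3] t 2.8667
```

```bash
python3 -m handwheel '{"hand":[0,0,0,0,0,0,0,0,0,0,0,0],"translation":[[0.7,-0.4,0],[1.4,-0.8,0],[2.1,-1.2,0],[3,-1.7,0],[3.7,-2.2,0],[4.4,-2.7,0],[5.1,-3.1,0],[5.9,-3.6,0],[6.7,-4.1,0],[7.5,-4.6,0],[8.2,-5.1,0],[8.2,-5.1,0]],"turn":[[0,0,0],[0,0,0],[0,0,0],[0,0,0],[0,0,0.006],[0,0,0.012],[0,0,0.018],[0,0,0.024],[0,0,0.03],[0,0,0.036],[0,0,0.043],[0,0,0.043]]}'
python3 -c "
from h import *
delta(.1,0);delta(.15,0);delta(.2,0)"
```

```text
time: 3.87
position: [0.5251, 0.0809, 0.1305]
tool_rot: [0.827, 0.562, -0.0, -0.0]
ft_force: [-0.2, 1.4, -0.1]
grip_width: 0.0006
grip_force: 0.3
0.1 0 mm [ 6.3 -3.6 -0.5] turn 0.049 F [-0.2  1.4 -0.1] t 3.8667
0.15 0 mm [11.7 -6.3 -0.5] turn 0.099 F [-0.2  1.4 -0.1] t 3.8667
0.2 0 mm [17.3 -8.8 -0.5] turn 0.149 F [-0.2  1.4 -0.1] t 3.8667
```

```bash
python3 -m handwheel '{"hand":[0,0,0,0,0,0,0,0,0],"translation":[[0.8,-0.4,0],[1.6,-0.9,0],[2.4,-1.4,0],[3.2,-1.8,0],[4,-2.3,0],[4.8,-2.8,0],[5.6,-3.2,0],[6.3,-3.6,0],[6.3,-3.6,0]],"turn":[[0,0,0.006],[0,0,0.012],[0,0,0.018],[0,0,0.024],[0,0,0.03],[0,0,0.036],[0,0,0.042],[0,0,0.049],[0,0,0.049]]}'
python3 -c "
from h import *
delta(.1,0);delta(.15,0);delta(.2,0)"
```

```text
time: 4.62
position: [0.5315, 0.0772, 0.1304]
tool_rot: [0.813, 0.582, -0.0, -0.0]
ft_force: [-3.5, 1.4, 0.4]
grip_width: 0.0006
grip_force: 1.7
0.1 0 mm [-0.1  0.2 -0.4] turn -0.0 F [-3.5  1.4  0.4] t 4.6167
0.15 0 mm [ 5.3 -2.6 -0.4] turn 0.05 F [-3.5  1.4  0.4] t 4.6167
0.2 0 mm [10.9 -5.1 -0.4] turn 0.1 F [-3.5  1.4  0.4] t 4.6167
```

Contact made at 3.8 N, and the lever is starting to move. Continuing along the arc.

```bash
python3 -m handwheel '{"hand":[0,0,0,0,0,0,0,0,0,0,0,0],"translation":[[1,-0.5,0],[2,-1,0],[3,-1.5,0],[4,-2,0],[5,-2.4,0],[6,-2.9,0],[7,-3.4,0],[8,-3.8,0],[9,-4.3,0],[10,-4.7,0],[10.9,-5.1,0],[10.9,-5.1,0]],"turn":[[0,0,0.009],[0,0,0.018],[0,0,0.027],[0,0,0.037],[0,0,0.047],[0,0,0.056],[0,0,0.065],[0,0,0.074],[0,0,0.083],[0,0,0.092],[0,0,0.1],[0,0,0.1]]}'
python3 -c "
from h import *
delta(.25,0);delta(.28,0);delta(.3,0);snap('top','top3');snap('side','side3')
a=cv2.imread('pics/top3.png')[200:320,200:340];b=cv2.imread('pics/side3.png')[150:390,220:420]
cv2.imwrite('pics/c3.png',np.hstack([cv2.resize(a,(467,400),interpolation=2),cv2.resize(b,(333,400),interpolation=2)]))"
```

```text
time: 5.62
position: [0.5424, 0.0719, 0.1304]
tool_rot: [0.783, 0.622, -0.0, -0.0]
ft_force: [-4.4, 0.8, 0.6]
grip_width: 0.0004
grip_force: 2.5
0.25 0 mm [ 5.7 -2.  -0.4] turn 0.049 F [-4.4  0.8  0.6] t 5.6167
0.28 0 mm [ 9.2 -3.1 -0.4] turn 0.079 F [-4.4  0.8  0.6] t 5.6167
0.3 0 mm [11.5 -3.9 -0.4] turn 0.099 F [-4.4  0.8  0.6] t 5.6167
```

View pics/c3.png

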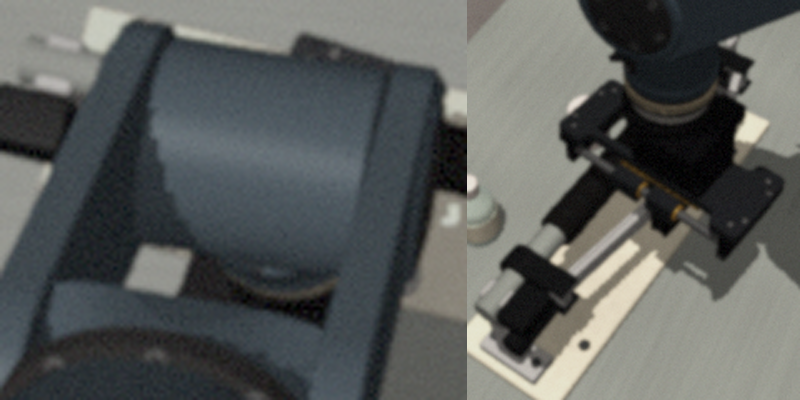

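The side view shows the finger backs on the blade's outer face, with the lever partway in at about (610,240) and a gap still left to the grip. Continuing.

```bash
python3 -m handwheel '{"hand":[0,0,0,0,0,0,0,0,0,0,0],"translation":[[1,-0.3,0],[2,-0.7,0],[3,-1,0],[4,-1.3,0],[5,-1.7,0],[6,-2,0],[7,-2.4,0],[7.8,-2.6,0],[8.6,-2.9,0],[9.2,-3.1,0],[9.2,-3.1,0]],"turn":[[0,0,0.009],[0,0,0.018],[0,0,0.026],[0,0,0.035],[0,0,0.043],[0,0,0.052],[0,0,0.06],[0,0,0.067],[0,0,0.074],[0,0,0.079],[0,0,0.079]]}'
python3 -c "
from h import *
delta(.3,0);delta(.32,0);delta(.34,0);snap('side','side4')
b=cv2.imread('pics/side4.png')[200:380,230:400]
cv2.imwrite('pics/c4.png',cv2.resize(b,(566,600),interpolation=2))"
```

```text
time: 6.63
position: [0.5508, 0.0686, 0.1304]
tool_rot: [0.758, 0.653, -0.001, -0.0]
ft_force: [-6.8, -1.3, 1.3]
grip_width: 0.0002
grip_force: 3.2
0.3 0 mm [ 3.1 -0.6 -0.4] turn 0.021 F [-6.8 -1.3  1.3] t 6.6333
0.32 0 mm [ 5.4 -1.2 -0.4] turn 0.041 F [-6.8 -1.3  1.3] t 6.6333
0.34 0 mm [ 7.7 -1.9 -0.4] turn 0.061 F [-6.8 -1.3  1.3] t 6.6333
```

View pics/c4.png

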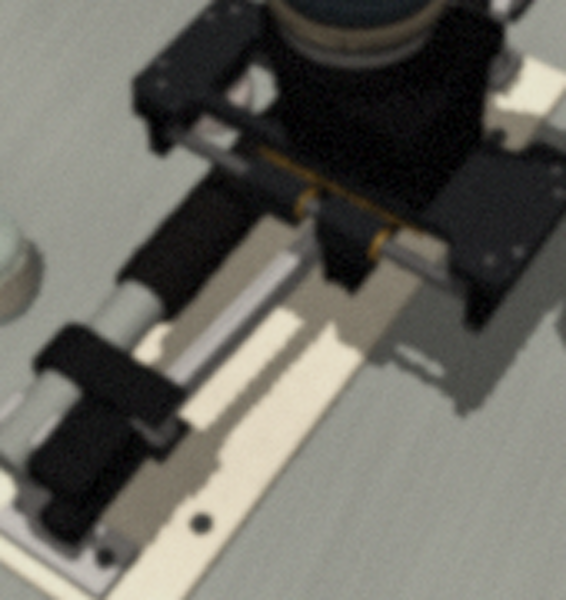

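The side view shows the lever almost parallel to the grip at about (240,310), with the fingers outside it. The force is 6.9 N, so the stop is close and I'll creep from here.

```bash
python3 -m handwheel '{"hand":[0,0,0,0],"translation":[[0.6,-0.1,0],[1.2,-0.3,0],[1.8,-0.4,0],[1.8,-0.4,0]],"turn":[[0,0,0.005],[0,0,0.01],[0,0,0.015],[0,0,0.015]]}'
python3 -m handwheel '{"hand":[0,0,0,0],"translation":[[0.5,-0.1,0],[1,-0.2,0],[1.5,-0.3,0],[1.5,-0.3,0]],"turn":[[0,0,0.005],[0,0,0.009],[0,0,0.013],[0,0,0.013]]}'
```

```text
time: 7.02
position: [0.5523, 0.068, 0.1304]
tool_rot: [0.753, 0.658, -0.001, -0.001]
ft_force: [-6.2, -1.3, 2.5]
grip_width: 0.0003
grip_force: 3.3
time: 7.35
position: [0.5537, 0.0676, 0.1304]
tool_rot: [0.748, 0.663, -0.002, -0.001]
ft_force: [-7.2, -2.2, 2.3]
grip_width: 0.0002
grip_force: 3.5
```

```bash
python3 -m handwheel '{"hand":[0,0,0,0],"translation":[[0.5,-0.1,0],[1,-0.2,0],[1.5,-0.3,0],[1.5,-0.3,0]],"turn":[[0,0,0.004],[0,0,0.008],[0,0,0.012],[0,0,0.012]]}'
python3 -c "
from h import *
delta(.34,0)"
```

```text
time: 7.68
position: [0.5551, 0.0672, 0.1304]
tool_rot: [0.744, 0.668, -0.002, -0.001]
ft_force: [-7.3, -0.9, 1.9]
grip_width: 0.0003
grip_force: 3.6
0.34 0 mm [ 3.4 -0.4 -0.4] turn 0.02 F [-7.3 -0.9  1.9] t 7.6833
```

```bash
python3 -m handwheel '{"hand":[0,0,0],"translation":[[0.6,-0.1,0],[1.2,-0.2,0],[1.2,-0.2,0]],"turn":[[0,0,0.003],[0,0,0.006],[0,0,0.006]]}'
python3 -m handwheel '{"hand":[0,0,0],"translation":[[0.6,-0.1,0],[1.2,-0.2,0],[1.2,-0.2,0]],"turn":[[0,0,0.003],[0,0,0.006],[0,0,0.006]]}'
```

```text
time: 7.93
position: [0.5562, 0.0669, 0.1304]
tool_rot: [0.742, 0.67, -0.002, -0.001]
ft_force: [-7.4, -1.6, 2.4]
grip_width: 0.0008
grip_force: 3.6
time: 8.18
position: [0.5573, 0.0666, 0.1304]
tool_rot: [0.74, 0.672, -0.002, -0.001]
ft_force: [-7.3, -3.6, 1.8]
grip_width: 0.0003
grip_force: 3.8
```

```bash
python3 -m handwheel '{"hand":[0,0,0],"translation":[[0.6,-0.1,0],[1.2,-0.1,0],[1.2,-0.1,0]],"turn":[[0,0,0.002],[0,0,0.004],[0,0,0.004]]}'
python3 -m handwheel '{"hand":[0,0,0],"translation":[[0.5,-0.1,0],[1,-0.1,0],[1,-0.1,0]],"turn":[[0,0,0.002],[0,0,0.004],[0,0,0.004]]}'
python3 -c "
from h import *
delta(.34,0);snap('side','side5')
b=cv2.imread('pics/side5.png')[200:380,230:400]
cv2.imwrite('pics/c5.png',cv2.resize(b,(566,600),interpolation=2))"
```

```text
time: 8.43
position: [0.5574, 0.0665, 0.1303]
tool_rot: [0.739, 0.674, -0.003, -0.001]
ft_force: [-9.9, -2.7, 5.6]
grip_width: 0.0004
grip_force: 4.6
time: 8.68
position: [0.5575, 0.0665, 0.1303]
tool_rot: [0.738, 0.675, -0.004, -0.002]
ft_force: [-10.9, -3.2, 6.3]
grip_width: 0.0007
grip_force: 5.4
0.34 0 mm [ 1.   0.3 -0.3] turn 0.0 F [-10.9  -3.2   6.3] t 8.6833
```

View pics/c5.png

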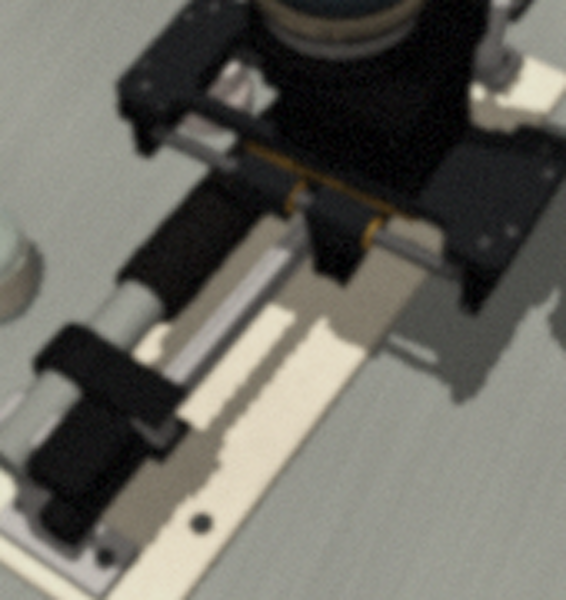

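The arm stopped advancing at x = 0.5575 while the force rose to 11 N, so the lever is on its stop. The side view shows it parallel to the grip with a gap left. Holding for just over 2 s.

```bash
H='x'; python3 -m handwheel '{"hand":[0,0,0,0,0,0,0,0,0,0,0,0],"translation":[[0.3,0,0],[0.3,0,0],[0.3,0,0],[0.3,0,0],[0.3,0,0],[0.3,0,0],[0.3,0,0],[0.3,0,0],[0.3,0,0],[0.3,0,0],[0.3,0,0],[0.3,0,0]],"turn":[[0,0,0],[0,0,0],[0,0,0],[0,0,0],[0,0,0],[0,0,0],[0,0,0],[0,0,0],[0,0,0],[0,0,0],[0,0,0],[0,0,0]]}'
python3 -m handwheel '{"hand":[0,0,0,0,0,0,0,0,0,0,0,0],"translation":[[0,0,0],[0,0,0],[0,0,0],[0,0,0],[0,0,0],[0,0,0],[0,0,0],[0,0,0],[0,0,0],[0,0,0],[0,0,0],[0,0,0]],"turn":[[0,0,0],[0,0,0],[0,0,0],[0,0,0],[0,0,0],[0,0,0],[0,0,0],[0,0,0],[0,0,0],[0,0,0],[0,0,0],[0,0,0]]}'
python3 -m handwheel '{"hand":[0,0,0,0],"translation":[[0,0,0],[0,0,0],[0,0,0],[0,0,0]],"turn":[[0,0,0],[0,0,0],[0,0,0],[0,0,0]]}'
python3 -c "
from h import *
for t in (.3,.25,.2,.15,.1,.05,0):delta(t,0)"
```

```text
time: 9.73
position: [0.5575, 0.0664, 0.1304]
tool_rot: [0.738, 0.675, -0.004, -0.002]
ft_force: [-11.8, -3.7, 5.7]
grip_width: 0.0003
grip_force: 5.6
time: 10.73
position: [0.5575, 0.0664, 0.1303]
tool_rot: [0.738, 0.675, -0.004, -0.002]
ft_force: [-12.3, -3.3, 6.8]
grip_width: 0.0003
grip_force: 5.6
time: 11.07
position: [0.5575, 0.0664, 0.1303]
tool_rot: [0.738, 0.675, -0.004, -0.002]
ft_force: [-11.7, -3.5, 6.2]
grip_width: 0.0004
grip_force: 5.6
0.3 0 mm [-3.7  1.6 -0.3] turn -0.04 F [-11.7  -3.5   6.2] t 11.0667
0.25 0 mm [-9.4  3.5 -0.3] turn -0.09 F [-11.7  -3.5   6.2] t 11.0667
0.2 0 mm [-15.1   5.7  -0.3] turn -0.14 F [-11.7  -3.5   6.2] t 11.0667
0.15 0 mm [-20.7   8.2  -0.3] turn -0.19 F [-11.7  -3.5   6.2] t 11.0667
0.1 0 mm [-26.1  10.9  -0.3] turn -0.24 F [-11.7  -3.5   6.2] t 11.0667
0.05 0 mm [-31.4  13.9  -0.3] turn -0.29 F [-11.7  -3.5   6.2] t 11.0667
0 0 mm [-36.5  17.2  -0.3] turn -0.34 F [-11.7  -3.5   6.2] t 11.0667
```

```bash
python3 -m handwheel '{"hand":[0,0,0,0,0,0,0,0,0,0,0,0],"translation":[[-1,0.2,0],[-2,0.5,0],[-3,0.8,0],[-4,1.1,0],[-5,1.5,0],[-6,1.9,0],[-7,2.2,0],[-8,2.6,0],[-9,3,0],[-10,3.3,0],[-11,3.7,0],[-12,4,0]],"turn":[[0,0,-0.003],[0,0,-0.01],[0,0,-0.018],[0,0,-0.026],[0,0,-0.034],[0,0,-0.042],[0,0,-0.05],[0,0,-0.058],[0,0,-0.066],[0,0,-0.074],[0,0,-0.082],[0,0,-0.09]]}'
python3 -m handwheel '{"hand":[0,0,0,0,0,0,0,0,0,0,0,0],"translation":[[-1,0.4,0],[-2,0.8,0],[-3,1.2,0],[-4,1.7,0],[-5,2.1,0],[-6,2.5,0],[-7,3,0],[-8,3.4,0],[-9,3.9,0],[-10,4.3,0],[-11,4.8,0],[-12,5.2,0]],"turn":[[0,0,-0.009],[0,0,-0.018],[0,0,-0.027],[0,0,-0.036],[0,0,-0.045],[0,0,-0.054],[0,0,-0.063],[0,0,-0.072],[0,0,-0.081],[0,0,-0.09],[0,0,-0.1],[0,0,-0.11]]}'
python3 -c "
from h import *
for t in (.1,.05,0):delta(t,0)"
```

```text
time: 12.07
position: [0.5481, 0.0701, 0.1304]
tool_rot: [0.767, 0.641, -0.002, -0.0]
ft_force: [-7.5, -5.1, 1.4]
grip_width: 0.0004
grip_force: 3.2
time: 13.07
position: [0.537, 0.0758, 0.1304]
tool_rot: [0.802, 0.598, -0.001, 0.0]
ft_force: [-4.9, -1.8, -0.1]
grip_width: 0.0007
grip_force: 2.1
0.1 0 mm [-5.6  1.5 -0.4] turn -0.039 F [-4.9 -1.8 -0.1] t 13.0667
0.05 0 mm [-10.9   4.5  -0.4] turn -0.089 F [-4.9 -1.8 -0.1] t 13.0667
0 0 mm [-16.    7.8  -0.4] turn -0.139 F [-4.9 -1.8 -0.1] t 13.0667
```

```bash
python3 -m handwheel '{"hand":[0,0,0,0,0,0,0,0,0,0,0,0],"translation":[[-0.8,0.3,0],[-1.6,0.6,0],[-2.4,0.9,0],[-3.2,1.2,0],[-4,1.6,0],[-4.8,1.9,0],[-5.6,2.3,0],[-6.4,2.6,0],[-7.2,3,0],[-8,3.4,0],[-8.8,3.8,0],[-9.6,4.2,0]],"turn":[[0,0,-0.007],[0,0,-0.014],[0,0,-0.021],[0,0,-0.028],[0,0,-0.035],[0,0,-0.042],[0,0,-0.049],[0,0,-0.056],[0,0,-0.063],[0,0,-0.07],[0,0,-0.077],[0,0,-0.084]]}'
python3 -m handwheel '{"hand":[0,0,0,0,0,0,0,0,0,0,0,0],"translation":[[-0.8,0.5,0],[-1.6,0.9,0],[-2.4,1.4,0],[-3.2,1.9,0],[-4,2.4,0],[-4.8,2.9,0],[-5.6,3.4,0],[-6.4,3.9,0],[-7.2,4.3,0],[-8,4.7,0],[-8.8,5.1,0],[-9.6,5.5,0]],"turn":[[0,0,-0.007],[0,0,-0.014],[0,0,-0.021],[0,0,-0.028],[0,0,-0.035],[0,0,-0.042],[0,0,-0.049],[0,0,-0.055],[0,0,-0.055],[0,0,-0.055],[0,0,-0.055],[0,0,-0.055]]}'
```

```text
time: 14.07
position: [0.5282, 0.081, 0.1306]
tool_rot: [0.826, 0.563, 0.0, 0.0]
ft_force: [-2.3, -1.3, 0.0]
grip_width: 0.0003
grip_force: 1.3
time: 15.07
position: [0.5182, 0.0864, 0.1305]
tool_rot: [0.841, 0.541, 0.0, 0.0]
ft_force: [0.1, 0.3, -1.0]
grip_width: 0.0003
grip_force: 0.0
```

The force is back to zero, so the lever has been eased to rest. Moving clear: back, then up.

```bash
python3 -m handwheel '{"hand":[0,0,0,0,0,0,0,0,0,0,0,0],"translation":[[-5,3,0],[-14,8,0],[-26,14,0],[-40,20,0],[-55,26,0],[-65,35,10],[-75,50,30],[-85,70,55],[-95,95,80],[-105,120,95],[-110,130,100],[-110,130,100]],"turn":[[0,0,0],[0,0,0],[0,0,0],[0,0,0],[0,0,0],[0,0,0],[0,0,0],[0,0,0],[0,0,0],[0,0,0],[0,0,0],[0,0,0]]}'
python3 -c "
from h import *
snap('top','top6')
a=cv2.imread('pics/top6.png')[160:400,180:500]
cv2.imwrite('pics/c6.png',cv2.resize(a,(800,600),interpolation=2))"
```

```text
time: 16.07
position: [0.4068, 0.2182, 0.2317]
tool_rot: [0.84, 0.542, 0.001, 0.0]
ft_force: [-0.3, -0.9, -0.3]
grip_width: 0.0004
grip_force: 0.0
```

View pics/c6.png

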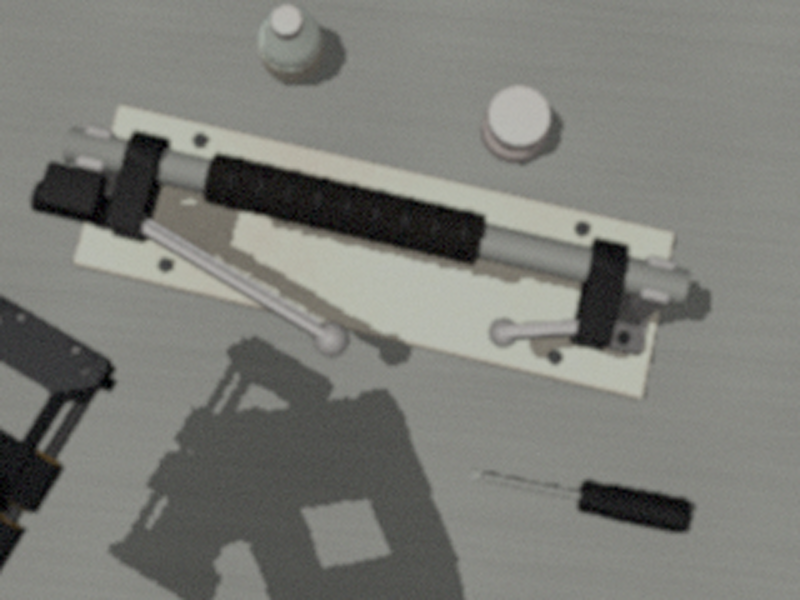

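The lever's ball is back at (333,338) in the crop, which is (313,295) in the full picture, the same as at the start. The bottle, jar, screwdriver and short lever have not moved, and the hand is clear.

```bash
python3 -c "
from rig import hand_in
print(hand_in())"
```

```text
the job is handed in; nothing more can be done
None
```

I pressed the long brake lever to its stop, held it there for over 2 s at about 12 N, eased it back to rest under control, moved the arm clear and handed the job in at about 16 s.

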